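# Load the plug trimming saw and latch its sliding guard

## Robot

A 7-joint arm with a two-finger parallel gripper is mounted at the origin on a cart in front of the work surface, level with it; the furniture and walls round the work are solid. World frame = base frame: x ahead of the robot, y to its left, z up, the work surface at z = 0. Lengths are in m, angles in rad, forces in N, time in s.
With the tool pointing down it reaches from about 0.425 to 0.95 m from the base axis. Payload 16.7 kg.
Tool frame: the origin (TCP) lies at the very end of the fingers, on their centre line; the grasp point (between the pads) lies 19 mm behind it; z points along the fingers, y is the line along which they close (so a half turn about z gives the same grasp; the last joint's range is limited). The gripper opens to 94 mm and grips with 3 to 60 N. Pads are 16 mm wide; open, the fingers measure 119 mm over their backs; the gripper's body (75 mm by 177 mm) begins 78 mm behind the grasp point.
Start: joints at [-1.375, 0.426, 0.074, 1.606, -0.034, 1.111, -0.067], TCP at [0.228, 0.635, 0.205] pointing down, gripper open.
Joint ranges: [-2.85, 2.85], [-0.5, 2.14], [-1.23, 1.37], [0.21, 2.46], [-1.02, 4.16], [0.16, 2.05], [-2.73, 2.73]. Speed limits (rad/s): [1.89, 1.89, 2.39, 2.39, 3.01, 3.01, 3.01].

## Interface

Orientations are given as a unit quaternion [w, x, y, z].
In Python, from bench import env gives the robot as it stands.
- The arm moves only by the tool step_arm, never from a script. Its argument "targets" is one flat list of numbers, 6 for each row, row after row: the shift along the tool's x, y, z in mm, then the turn, a rotation vector about the tool's x, y, z in rad. A call has 1 to 5 rows; each row is the pose to reach, as a shift and turn from the pose commanded when the call began, along the tool's axes at that moment; what a row does not reach only later rows make up. A row lasts 1/12 s, in which the tool goes at most 41.7 mm and 7.16 degrees, less where a joint would pass 70% of its speed; a pose out of reach is approached as far as the arm can. A call with a gripper value outside its range is refused whole. "grip" is the finger opening in mm, from 0 to 94, set as the call begins (left out, the last holds). The fingers move at their own pace and stop on an object; the grip force is fixed at half the most. Time passes only in rows, so rows that repeat a pose let the fingers close. It gives the time, the measured TCP pose, the force, the opening and the grip force at its end, in the units of the state.
- env.get_obs(): the state, without advancing time (a new reading comes with each control period).
- env.snapshot(name): name is "scene" or "top" or "wrist"; returns a dict with "img" (400x640x3 uint8, red, green, blue), "vfov" (degrees; the focal length in pixels is half the picture's height over the tangent of half this angle, whatever the lens; pixels are square), "cx", "cy" (the principal point, pixels), "dist" ([k1, k2, p1, p2, k3] as OpenCV has them; the pictures are not rectified), "extrinsics" (4x4, takes a point from camera to world coordinates). Camera axes: x right, y up, looking along -z (the intrinsics and any distortion apply to the point x, -y, -z); pixel columns grow to the right and rows downward; lengths in m; the calibration is good to about 2 mm. A picture is of the moment at which its call begins. There is no depth.
- env.job_done(): hands the job in; it is judged then, once.
The state is a dict: "time_s": time; "q": joint angles; "joint_vel": joint speeds; "tau": joint torques, N m; "tool_pos": TCP position; "tool_rot": TCP orientation; "contact_force": force on the tool from outside, world axes, zero at the start; "wrist_torque": the same for the moment, N m; "finger_gap": opening from 0.0 (shut) to 1.0 (fully open); "finger_force": force on a finger pad.
Only numpy, scipy, OpenCV 4.12 (cv2) and the standard library are available. Lean on these libraries where they do the work, as an engineer would, in place of code of your own. Each camera call takes 0.05 s, during which the arm holds its last target. There are 200 camera calls.

## Task

Stand the rust-red rock core plug fully home in the round nest inside the trimming saw's open chamber. Then slide the saw's yellow-framed guard over the chamber by its black handle and press it shut until the spring latch clicks and holds it, without slamming the guard or forcing it against its stops, and leave the other samples alone.

Things in the scene. Friction and masses are not known exactly. Their poses are not given: they have to be found in the camera images.
- trim_saw: Core-plug trimming saw fixed on the bench: white casing with an aluminium deck, 170 (x) by 380 (y) mm, deck 110 mm above the bench. Origin on the bench under the machine, 180 mm from its left (+y) end, 200 mm from its right end; x points to its back, y to its left, z up. Open chamber in the deck: x -62 to 62, y -130 to -5, floor at z 42; a thin horizontal blade juts from the chamber's left wall to y -27 at z 85. Guard rails along the front and back deck edges reach z 129.
- nest (a point): Centre of the floor of the round nest bore in the chamber (z axis up, 45 mm above the bench). Bore 27.5 mm wide, 15 mm deep, mouth chamfered 2 mm, in a 56 mm square aluminium block whose top is 15 mm above this point.
- guard_handle (a point): Centre of the grip bar of the guard's black bridge handle: bar 90 mm along the saw's x, 14 mm thick along y, 16 mm high, about 158 mm above the bench; 32 mm free gap beneath it down to the guard. Axes as the saw's. The guard is pushed to the saw's -y by this bar.
- guard: Sliding guard: yellow frame 140 by 153 mm, 12 mm thick, with a clear pane, lying on the deck between the rails (underside 112 mm above the bench), 0.28 to 0.56 kg. Origin on its underside, 72.5 mm behind its leading edge, axes as the saw's. Its right (leading) edge carries a steel staple, the striker. The robot may load it with at most 25 N.
- guard_slide (a joint): Travel of the guard along the saw's -y, m: 0 fully open (over the left deck). It slides against about 1.5 N. The latch catches at about 0.140, but the latch plate is bolted in slots and may sit up to 12 mm either way, so the shut position lies between 0.128 and 0.152 and has to be felt. Rubber stops on the plate end the travel 2 mm after the catch.
- latch_bolt (a joint): Bevelled spring bolt on the latch plate at the right end of the deck, m pressed down: 0 up, about 0.006 while the striker rides over it. Over 12 mm before the catch the push on the handle climbs to 8 to 14 N, falls to almost nothing as the striker passes the bolt's tip, 3 to 5 mm later the bolt snaps up behind the striker (the click), and the push then climbs steeply at the stops. Left on the tip, the guard is not held; once caught it cannot go back.
- interlock (a joint): Red sprung pin of the guard switch on the same plate, m pressed in: 0 free. The guard meets it 5 mm before the latch catches and it pushes back with 1.5 to 5 N, so it reads about 0.005 when the guard is latched, 0.007 at the stops.
- red_plug: The rust-red rock core plug: upright cylinder 25 mm in diameter, 50 mm tall, about 60 g, standing on the bench. Origin at the centre of its lower face, z along its axis.
- tan_plug: Tan rock core plug, 25 mm in diameter, 48 mm tall, standing; origin at the centre of its lower face. Not to be moved.
- black_plug: Dark grey rock core plug, 25 mm in diameter, 42 mm tall, standing; origin at the centre of its lower face. Not to be moved.
- rubber_sleeve: Black rubber core sleeve, a ring 32 mm in diameter, 22 mm tall; origin at the centre of its underside. Not to be moved.

How it is judged:
On the way, in this order (a step that is already met when the one before it is completed fails the run):
1. the rust-red plug stands home in the nest, let go (horizontal distance between red_plug and nest below 0.003 m and z of red_plug in the frame of nest below 0.003 m and angle between red_plug's own z axis and vertical below 0.1 rad and contact force between each of the arm, the fingers and red_plug below 0.1 N), for 0.2 s.
2. the guard is shut: the bolt has sprung up behind the striker and the interlock pin is held in (value of joint latch_bolt below 0.0015 m and value of joint interlock above 0.003 m), for 0.2 s.
At the end, for the whole second after the job is handed in: The red plug stands upright in the nest (within 3 mm of the centre, its foot no more than 3 mm above the nest floor); the guard rests shut: latch bolt up (within 1.5 mm) behind the striker and the interlock pin held in by more than 3 mm; other samples within 20 mm of where they stood (all of step 2 and value of joint guard_slide above 0.12 m and velocity of joint guard_slide between -0.01 and 0.01 m/s and horizontal distance between red_plug and nest below 0.003 m and z of red_plug in the frame of nest below 0.003 m and angle between red_plug's own z axis and vertical below 0.1 rad); the robot touches nothing.
It fails at once if more than 25 N put on the guard by the robot (contact force between any of the fingers, the arm and guard above 25 N).
It fails at once if the guard slammed (slid faster than 0.30 m/s) (velocity of joint guard_slide above 0.3 m/s).
It fails at once if another sample moved more than 20 mm or knocked over (distance of any of tan_plug, black_plug, rubber_sleeve from where it was at the start of the episode above 0.02 m or angle between any of tan_plug, black_plug, rubber_sleeve's own z axis and vertical above 0.5 rad).
It also fails if it takes over 72 s, if anything falls off the work surface, if the arm or the gripper's body presses on something with over 40 N, if the wrist force passes 120 N, or if a joint passes its speed limit or range.

## Working session

There is one attempt and no reset: what is moved stays moved. The work goes in short steps, Python scripts to look and compute and a tool call to move; the robot and the scene stay as the last step left them, time stands still between calls to the robot, and variables do not carry over. Pictures are saved under pics/ and viewed, at most 10 in all, crops included, and the job is handed in when it is done.

Besides the shell and the picture viewer there is one more tool, called after "Request:" as a command line: name --argument value ..., lists and objects as JSON in quotes. step_arm: Moves the arm, as the interface text tells. Its arguments: {"type":"object","properties":{"targets":{"type":"array","items":{"type":"number"}},"grip":{"type":"number"}},"required":["targets"]}

```bash
mkdir -p pics; cat > h.py <<'E'
import numpy as np, cv2
from bench import env
def cam(name):
    s=env.snapshot(name); img=cv2.cvtColor(np.asarray(s["img"]),cv2.COLOR_RGB2BGR)
    f=200/np.tan(np.radians(s["vfov"])/2)
    K=np.array([[f,0,s["cx"]],[0,f,s["cy"]],[0,0,1]])
    return dict(img=img,K=K,d=np.array(s["dist"],float),T=np.array(s["extrinsics"]))
def ray(c,uv):
    p=cv2.undistortPoints(np.array([[uv]],float),c["K"],c["d"])[0,0]
    d=c["T"][:3,:3]@np.array([p[0],-p[1],-1]); return c["T"][:3,3],d/np.linalg.norm(d)
def onz(c,uv,z):
    o,d=ray(c,uv); return o+d*(z-o[2])/d[2]
def tri(obs):
    A=np.zeros((3,3));b=np.zeros(3)
    for c,uv in obs:
        o,d=ray(c,uv);P=np.eye(3)-np.outer(d,d);A+=P;b+=P@o
    x=np.linalg.solve(A,b)
    return x,[np.linalg.norm((np.eye(3)-np.outer(d,d))@(x-o)) for o,d in (ray(c,u) for c,u in obs)]
def proj(c,X):
    M=np.linalg.inv(c["T"]);p=M[:3,:3]@np.array(X)+M[:3,3]
    return cv2.projectPoints(np.array([[p[0],-p[1],-p[2]]]),np.zeros(3),np.zeros(3),c["K"],c["d"])[0][0,0]
E
python3 - <<'E'
from h import *
import pickle
C={n:cam(n) for n in("scene","top","wrist")}
pickle.dump(C,open("c0.pkl","wb"))
for n in C: cv2.imwrite(f"pics/{n}0.png",C[n]["img"]); print(n,C[n]["T"].round(3).tolist(),C[n]["d"],C[n]["K"][0,0])
o=env.get_obs(); print(o)
E
```

```text
scene [[0.795, 0.225, -0.563, -0.088], [-0.606, 0.312, -0.732, -0.737], [0.011, 0.923, 0.384, 0.52], [0.0, 0.0, 0.0, 1.0]] [-0.12404254  0.          0.          0.          0.        ] 454.8942140086773
top [[0.018, 0.986, -0.167, 0.302], [-1.0, 0.019, 0.001, 0.008], [0.004, 0.167, 0.986, 1.142], [0.0, 0.0, 0.0, 1.0]] [-0.01273556  0.          0.          0.          0.        ] 416.2069255028446
wrist [[0.336, -0.91, -0.244, 0.157], [0.942, 0.325, 0.088, 0.66], [-0.001, -0.259, 0.966, 0.385], [0.0, 0.0, 0.0, 1.0]] [-0.03167131  0.          0.          0.          0.        ] 327.18749856516837
{'time_s': 0.15, 'q': array([-1.37551684,  0.4266072 ,  0.07385749,  1.60646298, -0.03407436,
        1.11079971, -0.06710997]), 'joint_vel': array([ 0.00030343,  0.00061545,  0.00113751, -0.00128906,  0.000791  ,
        0.0010814 ,  0.00053373]), 'tau': array([ 3.13753451e-03, -9.36265540e+01,  3.66869599e+00, -4.54420567e+01,
       -4.87275759e-02,  1.80246297e-02, -1.08365285e-06]), 'tool_pos': array([0.22805734, 0.63493854, 0.20492263]), 'tool_rot': array([-4.24772772e-05,  1.71552823e-01,  9.85174791e-01, -5.07386489e-04]), 'contact_force': array([ 1.26089865, -0.35110359,  0.1796025 ]), 'wrist_torque': array([ 0.00669566,  0.0342348 , -0.05541988]), 'finger_force': 0.0, 'finger_gap': 1.0024033410937059}
```

View pics/scene0.png

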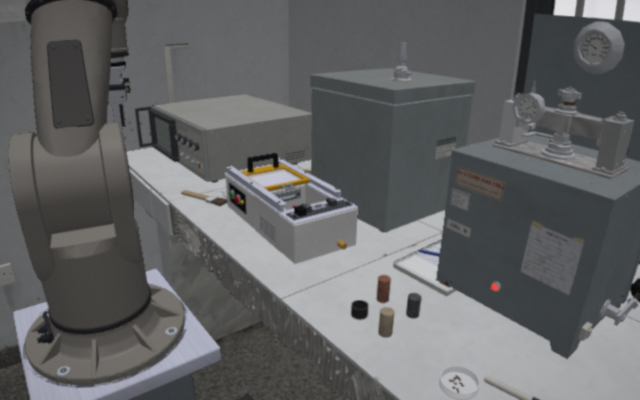

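View pics/top0.png

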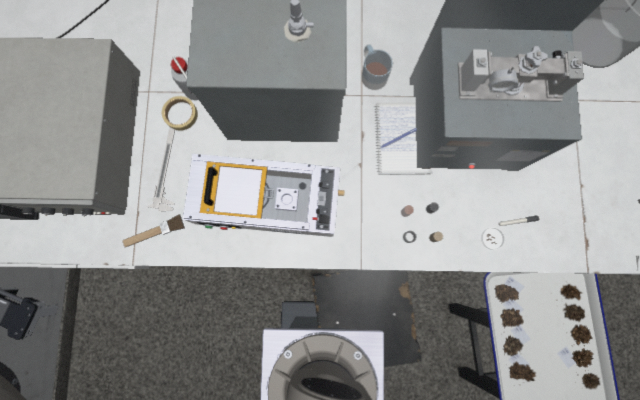

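```bash
python3 - <<'E'
from h import *
import pickle
C=pickle.load(open("c0.pkl","rb"))
def crop(c,x,y,w,h,W,H): return cv2.resize(c["img"][y:y+h,x:x+w],(W,H),interpolation=cv2.INTER_CUBIC)
a=crop(C["top"],180,145,170,100,800,300*1); a=crop(C["top"],180,145,160,100,480,300); b=crop(C["top"],385,190,70,60,320,300)
# scene
c=crop(C["scene"],220,140,150,115,400,300); d=crop(C["scene"],340,260,100,85,400,300)
cv2.imwrite("pics/crops0.png",np.vstack([np.hstack([a,b[:,:320]]),np.hstack([c,d])]))
for n in("top","scene"):
    im=C[n]["img"]; hsv=cv2.cvtColor(im,cv2.COLOR_BGR2HSV)
    m=(((hsv[...,0]<12)|(hsv[...,0]>172))&(hsv[...,1]>80)).astype(np.uint8)
    k,l,s,ce=cv2.connectedComponentsWithStats(m)
    print(n,[(s[i].tolist(),ce[i].round(1).tolist()) for i in range(1,k) if s[i,4]>25])
print([onz(C["top"],(u,v),z).round(3).tolist() for u,v,z in((407,211,.03),(432,208,.03),(437,237,.03),(409,237,.02),(286,198,.06),(210,185,.158))])
E
```

```text
top [([176, 57, 11, 14, 83], [181.7, 62.8]), ([171, 60, 10, 13, 65], [175.0, 66.5])]
scene [([234, 195, 5, 9, 37], [236.0, 199.2]), ([378, 276, 12, 26, 249], [383.2, 288.1]), ([490, 283, 9, 8, 57], [494.0, 286.8])]
[[0.467, -0.22, 0.03], [0.476, -0.288, 0.03], [0.398, -0.299, 0.03], [0.398, -0.226, 0.02], [0.491, 0.105, 0.06], [0.502, 0.281, 0.158]]
```

View pics/crops0.png

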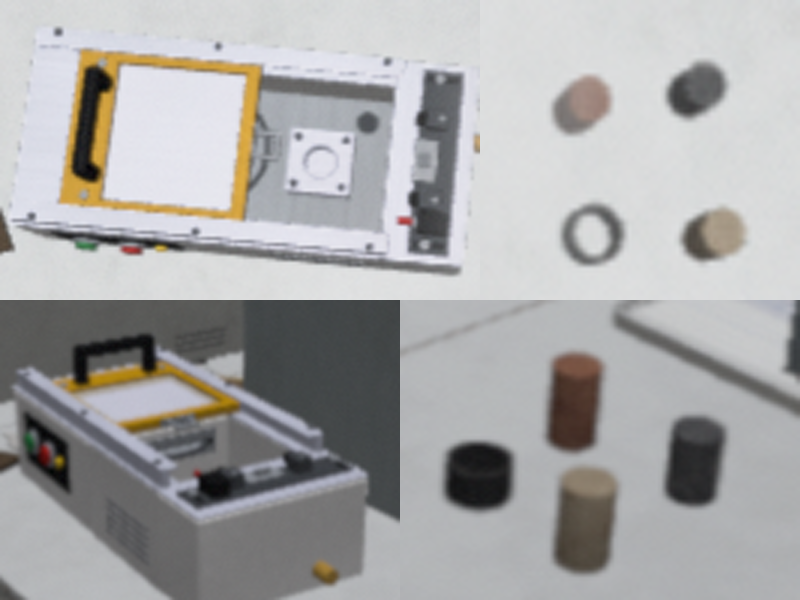

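```bash
python3 - <<'E'
from h import *
import pickle
C=pickle.load(open("c0.pkl","rb")); t=C["top"]; s=C["scene"]
im=t["img"]; hsv=cv2.cvtColor(im,cv2.COLOR_BGR2HSV)
m=((hsv[...,0]>12)&(hsv[...,0]<32)&(hsv[...,1]>130)&(hsv[...,2]>120)).astype(np.uint8); m[:,:190]=0;m[:,280:]=0;m[:150]=0;m[230:]=0
pts=np.argwhere(m)[:,::-1]
W=np.array([onz(t,p,.124)[:2] for p in pts.astype(float)]).astype(np.float32)
r=cv2.minAreaRect(W*1000); print(len(pts),r, cv2.boxPoints(r).round(0).tolist())
print("red top",tri([(t,(408.6,209.4)),(s,(384.25,278.4))]))
print("machine foot",onz(t,(417,168),0),onz(s,(441,283),0),onz(s,(551,350),0),onz(t,(228,139),0),onz(t,(346,139),0))
o=env.get_obs();
q=o["tool_rot"];from scipy.spatial.transform import Rotation as R
print(R.from_quat([q[1],q[2],q[3],q[0]]).as_matrix().round(4))
E
```

```text
720 ((484.71026611328125, 232.44808959960938), (151.4849090576172, 158.2008819580078), 85.75370025634766) [[400.0, 163.0], [558.0, 151.0], [569.0, 302.0], [411.0, 314.0]]
red top (array([ 0.46980623, -0.22157754,  0.0459232 ]), [np.float64(0.0010792544203543208), np.float64(0.0010792544203541692)])
machine foot [ 0.59465953 -0.25617669  0.        ] [ 0.60796886 -0.25762911  0.        ] [ 0.59147978 -0.51586266  0.        ] [0.66937989 0.28210262 0.        ] [ 0.67589418 -0.05474461  0.        ]
[[-9.411e-01  3.380e-01 -3.000e-04]
 [ 3.380e-01  9.411e-01 -1.000e-03]
 [-1.000e-04 -1.000e-03 -1.000e+00]]
```

Request:
step_arm --targets '[0, 0, -15, 0, 0, -0.09, 0, 0, -30, 0, 0, -0.18, 0, 0, -45, 0, 0, -0.27]' --grip 40

```text
time_s: 0.4
tool_pos: [0.228, 0.635, 0.2506]
tool_rot: [-0.0, 0.035, 0.999, -0.001]
contact_force: [-0.2, 0.0, -0.3]
finger_gap: 0.821
finger_force: 0.0
```

Request:
step_arm --targets '[-20, -34, 0, 0, 0, 0, -40, -68, 0, 0, 0, 0, -60, -103, 0, 0, 0, 0, -80, -137, 0, 0, 0, 0, -100, -171, 0, 0, 0, 0]'

```text
time_s: 0.82
tool_pos: [0.3156, 0.4553, 0.2503]
tool_rot: [-0.0, 0.037, 0.999, -0.0]
contact_force: [0.2, 0.4, 0.4]
finger_gap: 0.466
finger_force: 0.0
```

Request:
step_arm --targets '[-20, -34, 0, 0, 0, 0, -40, -68, 0, 0, 0, 0, -60, -103, 0, 0, 0, 0, -80, -137, 0, 0, 0, 0, -100, -171, 0, 0, 0, 0]'

```text
time_s: 1.23
tool_pos: [0.4024, 0.2773, 0.2505]
tool_rot: [-0.0, 0.037, 0.999, 0.0]
contact_force: [0.7, 0.5, -0.2]
finger_gap: 0.423
finger_force: 0.0
```

Request:
step_arm --targets '[-20, -34, 0, 0, 0, 0, -40, -68, 0, 0, 0, 0, -60, -103, 0, 0, 0, 0, -80, -137, 0, 0, 0, 0, -100, -171, 0, 0, 0, 0]'

```text
time_s: 1.65
tool_pos: [0.4893, 0.0993, 0.2506]
tool_rot: [0.0, 0.037, 0.999, 0.0]
contact_force: [0.4, 1.3, -0.1]
finger_gap: 0.425
finger_force: 0.0
```

```bash
python3 - <<'E'
from h import *
import pickle
c=cam("wrist"); pickle.dump(c,open("n1.pkl","wb")); cv2.imwrite("pics/n1.png",c["img"])
E
```

Request:
step_arm --targets '[0, -30, 0, 0, 0, 0, 0, -60, 0, 0, 0, 0, 0, -60, 0, 0, 0, 0, 0, -60, 0, 0, 0, 0]'

```text
time_s: 2.03
tool_pos: [0.4843, 0.0401, 0.2506]
tool_rot: [0.0, 0.039, 0.999, 0.0]
contact_force: [-0.2, 0.9, -0.5]
finger_gap: 0.425
finger_force: 0.0
```

```bash
python3 - <<'E'
from h import *
import pickle
c=cam("wrist"); pickle.dump(c,open("n2.pkl","wb")); cv2.imwrite("pics/n2.png",c["img"])
E
```

Request:
step_arm --targets '[0, -40, 0, 0, 0, 0, 0, -80, 0, 0, 0, 0, 0, -120, 0, 0, 0, 0, 0, -160, 0, 0, 0, 0, 0, -190, 0, 0, 0, 0]'

```text
time_s: 2.5
tool_pos: [0.47, -0.1498, 0.2507]
tool_rot: [0.0, 0.037, 0.999, -0.0]
contact_force: [0.5, 0.1, -0.3]
finger_gap: 0.42
finger_force: 0.0
```

Request:
step_arm --targets '[0, 0, 0, 0, 0, 0, 0, 0, 0, 0, 0, 0]'

```text
time_s: 2.67
tool_pos: [0.4704, -0.1484, 0.2504]
tool_rot: [-0.0, 0.038, 0.999, -0.0]
contact_force: [0.4, 1.1, 0.3]
finger_gap: 0.421
finger_force: 0.0
```

```bash
python3 - <<'E'
from h import *
import pickle
c=cam("wrist"); pickle.dump(c,open("p1.pkl","wb")); 
a=pickle.load(open("n1.pkl","rb"))["img"];b=pickle.load(open("n2.pkl","rb"))["img"]
r=lambda i:cv2.resize(i,(400,250))
cv2.imwrite("pics/w3.png",np.vstack([np.hstack([r(a),r(b)]),np.hstack([r(c["img"]),r(c["img"])*0])]))
E
```

```text
(no output)
```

View pics/w3.png

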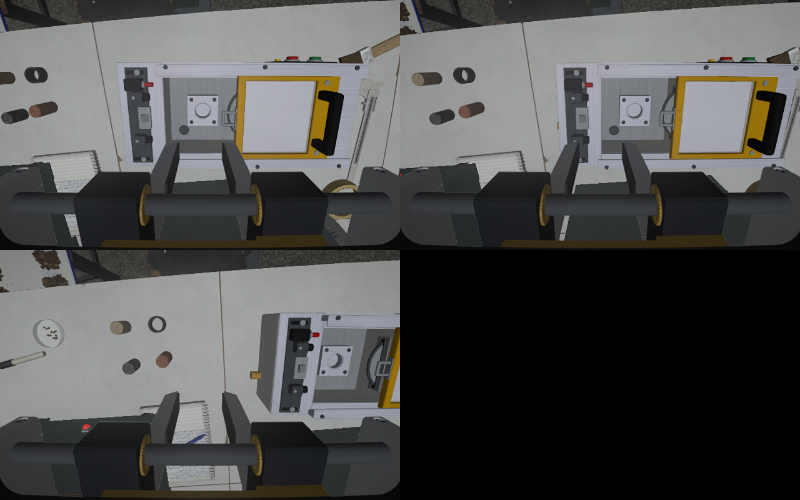

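```bash
python3 - <<'E'
from h import *
import pickle
n1,n2,p1=[pickle.load(open(f+".pkl","rb")) for f in("n1","n2","p1")]
L=[]
for c,(u,v) in((n1,(325,176)),(n2,(374,176)),(p1,(537,176)),(n1,(70,177)),(n2,(115,177)),(p1,(261,174))):
    L.append(cv2.resize(c["img"][v-30:v+30,u-30:u+30],(260,260),interpolation=cv2.INTER_CUBIC))
cv2.imwrite("pics/z1.png",np.vstack([np.hstack(L[:3]),np.hstack(L[3:])]))
E
```

```text
(no output)
```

View pics/z1.png

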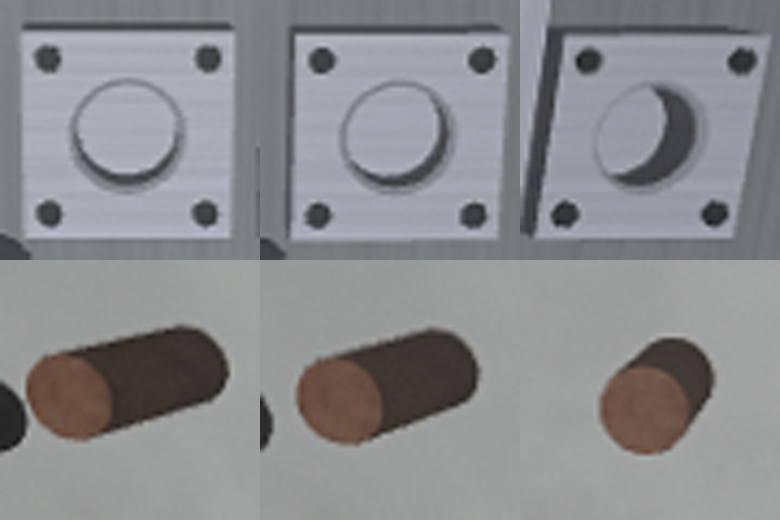

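```bash
cat > m.py <<'E'
from h import *
import pickle
n1,n2,p1=[pickle.load(open(f+".pkl","rb")) for f in("n1","n2","p1")]
V=[n1,n2,p1]
G=[[(48,58),(208,58),(50,213),(205,213)],[(62,60),(222,60),(58,215),(213,215)],[(68,60),(222,61),(45,213),(194,213)]]
off=[(295,146),(344,146),(507,146)]
obs=[[] for _ in range(4)]
for c,g,o in zip(V,G,off):
    gray=cv2.cvtColor(c["img"],cv2.COLOR_BGR2GRAY).astype(float)
    for k,(a,b) in enumerate(g):
        u,v=o[0]+a*60/260-.5+.1,o[1]+b*60/260-.5+.1
        iu,iv=int(round(u)),int(round(v)); P=gray[iv-4:iv+5,iu-4:iu+5]; w=np.clip(110-P,0,None)
        yy,xx=np.mgrid[iv-4:iv+5,iu-4:iu+5]; uv=((w*xx).sum()/w.sum(),(w*yy).sum()/w.sum()); obs[k].append((c,uv))
S=[]
for k in range(4):
    x,e=tri(obs[k]); S.append(x); print(x.round(4),np.round(e,4))
S=np.array(S);print("nest mean",S.mean(0).round(4),"per view z=.06:",[np.mean([onz(obs[k][i][0],obs[k][i][1],.06) for k in range(4)],0).round(4).tolist() for i in range(3)])
d=(S[1]-S[0])+(S[3]-S[2]);d2=(S[0]-S[2])+(S[1]-S[3]); print("yaw of saw y dir",np.degrees(np.arctan2(d[0],d[1])),np.degrees(np.arctan2(-d2[1],d2[0]))%360, np.linalg.norm(d)/2,np.linalg.norm(d2)/2)
ob=[]
for c,(u,v) in zip(V,((70,177),(115,177),(261,174))):
    P=c["img"][v-30:v+30,u-30:u+30].astype(int); m=((P[...,2]-P[...,0]>28)&(P[...,2]>100)).astype(np.uint8)
    k,l,s,ce=cv2.connectedComponentsWithStats(m); i=1+s[1:,4].argmax(); print(s[i])
    cn=max(cv2.findContours((l==i).astype(np.uint8),0,cv2.CHAIN_APPROX_NONE)[0],key=len); e=cv2.fitEllipse(cn)
    uv=(ce[i][0]+u-30,ce[i][1]+v-30); ob.append((c,uv)); print(uv,e,onz(c,uv,.05).round(4))
print("red top",tri(ob))
o=env.get_obs(); print(o["tool_pos"],o["tool_rot"])
E
python3 m.py
```

```text
[0.4673 0.0837 0.0611] [0.0002 0.0001 0.0002]
[0.4703 0.1256 0.0612] [0.0002 0.0001 0.0003]
[0.5091 0.0806 0.0613] [0.0002 0.0001 0.0002]
[0.5121 0.1225 0.0615] [0.0002 0.     0.0003]
nest mean [0.4897 0.1031 0.0613] per view z=.06: [[0.4902, 0.1031, 0.06], [0.49, 0.1033, 0.06], [0.4898, 0.104, 0.06]]
yaw of saw y dir 4.098603981102836 184.22452615696787 0.0420234635241149 0.041958713863800436
[  6  22  19  19 255]
(np.float64(54.98823529411764), np.float64(178.31372549019608)) ((14.975970268249512, 31.266109466552734), (15.34405517578125, 19.632680892944336), 142.39430236816406) [ 0.4692 -0.2225  0.05  ]
[  9  23  19  19 266]
(np.float64(102.68796992481202), np.float64(179.25187969924812)) ((17.678661346435547, 32.234066009521484), (15.925429344177246, 19.726472854614258), 141.68885803222656) [ 0.4691 -0.2222  0.05  ]
[ 19  25  19  20 303]
(np.float64(259.1056105610561), np.float64(178.27392739273927)) ((28.092321395874023, 34.28265380859375), (18.38545036315918, 19.174156188964844), 161.32489013671875) [ 0.4687 -0.2219  0.05  ]
red top (array([ 0.46884505, -0.22174983,  0.05074279]), [np.float64(0.00023641941728225782), np.float64(0.00010052628833748153), np.float64(0.00032339120280964724)])
[ 0.47059146 -0.14717266  0.25034085] [-1.62875080e-04  3.71751335e-02  9.99308752e-01  2.77362571e-05]
```

Request:
step_arm --targets '[-4, -38, 0, 0, 0, 0, -4, -75, 0, 0, 0, 0, -4, -75, 40, 0, 0, 0, -4, -75, 80, 0, 0, 0, -4, -75, 120, 0, 0, 0]'

```text
time_s: 3.13
tool_pos: [0.4696, -0.2217, 0.1292]
tool_rot: [0.001, 0.036, 0.999, 0.0]
contact_force: [1.3, 0.7, -0.8]
finger_gap: 0.426
finger_force: 0.0
```

Request:
step_arm --targets '[0, 0, 20, 0, 0, 0, 0, 0, 35, 0, 0, 0, 0, 0, 35, 0, 0, 0, 0, 0, 35, 0, 0, 0]'

```text
time_s: 3.47
tool_pos: [0.4689, -0.2217, 0.0952]
tool_rot: [-0.001, 0.036, 0.999, 0.0]
contact_force: [0.5, -0.1, 0.4]
finger_gap: 0.429
finger_force: 0.0
```

```bash
python3 - <<'E'
from h import *
c=cam("wrist"); cv2.imwrite("pics/g1.png",c["img"]); o=env.get_obs(); print(o["tool_pos"])
R=[0.4688,-0.2219]; d=np.array(R)-o["tool_pos"][:2]; a=np.radians(4.26)
print("dx,dy tool mm",1000*(-np.cos(a)*d[0]+np.sin(a)*d[1]),1000*(np.sin(a)*d[0]+np.cos(a)*d[1]),"dz",1000*(o["tool_pos"][2]-.022))
E
```

```text
[ 0.46941861 -0.22223923  0.09604098]
dx,dy tool mm 0.6421034851861261 0.2923430643431539 dz 74.04098017577573
```

View pics/g1.png

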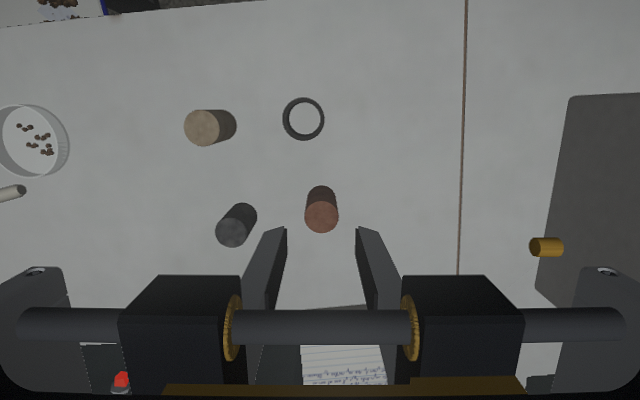

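Request:
step_arm --targets '[0, 0, 25, 0, 0, 0, 0, 0, 50, 0, 0, 0, 0, 0, 65, 0, 0, 0, 0, 0, 74, 0, 0, 0, 0, 0, 74, 0, 0, 0]'

```text
time_s: 3.93
tool_pos: [0.4688, -0.2226, 0.0212]
tool_rot: [-0.0, 0.037, 0.999, 0.0]
contact_force: [-1.2, -0.0, 0.0]
finger_gap: 0.425
finger_force: 0.0
```

Request:
step_arm --targets '[0, 0, 0, 0, 0, 0, 0, 0, 0, 0, 0, 0, 0, 0, 0, 0, 0, 0, 0, 0, 0, 0, 0, 0, 0, 0, 0, 0, 0, 0]' --grip 10

```text
time_s: 4.35
tool_pos: [0.4696, -0.2232, 0.0226]
tool_rot: [0.001, 0.037, 0.999, -0.0]
contact_force: [-1.9, 1.8, 9.9]
finger_gap: 0.258
finger_force: 30.0
```

Request:
step_arm --targets '[0, 0, 0, 0, 0, 0, 0, 0, -10, 0, 0, 0, 0, 0, -35, 0, 0, 0, 0, 0, -70, 0, 0, 0, 0, 0, -105, 0, 0, 0]'

```text
time_s: 4.77
tool_pos: [0.4677, -0.2234, 0.1281]
tool_rot: [-0.001, 0.038, 0.999, -0.0]
contact_force: [1.3, 0.7, -0.1]
finger_gap: 0.258
finger_force: 30.0
```

Request:
step_arm --targets '[0, 0, -40, 0, 0, 0, 0, 0, -78, 0, 0, 0, 0, 0, -78, 0, 0, 0]'

```text
time_s: 5.02
tool_pos: [0.471, -0.2249, 0.2117]
tool_rot: [0.004, 0.038, 0.999, -0.0]
contact_force: [1.9, -0.7, 0.1]
finger_gap: 0.26
finger_force: 30.0
```

```bash
python3 - <<'E'
from h import *
c=cam("wrist"); cv2.imwrite("pics/g2.png",c["img"][150:330,200:440]); o=env.get_obs(); print(o["tool_pos"],o["tool_rot"],o["finger_gap"],o["finger_force"],o["contact_force"])
d=np.array([.490,.1033])-o["tool_pos"][:2]; a=np.radians(4.26)
print("dx,dy tool mm",1000*(-np.cos(a)*d[0]+np.sin(a)*d[1]),1000*(np.sin(a)*d[0]+np.cos(a)*d[1]))
E
```

```text
[ 0.47029449 -0.22391808  0.20868518] [3.41252694e-03 3.75168431e-02 9.99290169e-01 8.60381428e-07] 0.26129521817078777 29.99709963798523 [ 0.39961798 -1.15610883 -1.46151435]
dx,dy tool mm 4.655526272165971 327.7778237104767
```

View pics/g2.png

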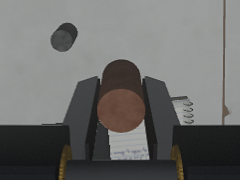

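Request:
step_arm --targets '[1, 40, 0, 0, 0, 0, 2, 80, 0, 0, 0, 0, 3, 120, 0, 0, 0, 0, 4, 160, 0, 0, 0, 0, 5, 200, 0, 0, 0, 0]'

```text
time_s: 5.48
tool_pos: [0.4777, -0.0217, 0.2044]
tool_rot: [-0.0, 0.038, 0.999, 0.0]
contact_force: [2.3, 0.6, -1.0]
finger_gap: 0.262
finger_force: 30.0
```

Request:
step_arm --targets '[0, 40, 0, 0, 0, 0, 0, 80, 0, 0, 0, 0, 0, 115, 0, 0, 0, 0, 0, 128, 0, 0, 0, 0, 0, 128, 0, 0, 0, 0]'

```text
time_s: 5.9
tool_pos: [0.4876, 0.1074, 0.204]
tool_rot: [-0.0, 0.035, 0.999, -0.0]
contact_force: [0.2, -0.5, -0.5]
finger_gap: 0.259
finger_force: 30.0
```

Request:
step_arm --targets '[0, 0, 20, 0, 0, 0, 0, 0, 40, 0, 0, 0, 0, 0, 60, 0, 0, 0, 0, 0, 70, 0, 0, 0, 0, 0, 70, 0, 0, 0]'

```text
time_s: 6.32
tool_pos: [0.4869, 0.1026, 0.1327]
tool_rot: [-0.002, 0.038, 0.999, -0.001]
contact_force: [-0.9, 0.3, -0.1]
finger_gap: 0.261
finger_force: 30.0
```

Request:
step_arm --targets '[0, 0, 0, 0, 0, 0, 0, 0, 0, 0, 0, 0, 0, 0, 0, 0, 0, 0]'

```text
time_s: 6.57
tool_pos: [0.4888, 0.1042, 0.1355]
tool_rot: [0.001, 0.038, 0.999, 0.0]
contact_force: [0.5, -0.0, 0.2]
finger_gap: 0.259
finger_force: 30.0
```

```bash
python3 - <<'E'
from h import *
import pickle
c=cam("wrist"); pickle.dump(c,open("b1.pkl","wb"));cv2.imwrite("pics/b1.png",cv2.resize(c["img"][130:280,220:420],(800,600),interpolation=cv2.INTER_CUBIC)); o=env.get_obs(); print(o["tool_pos"],o["tool_rot"],o["finger_gap"],o["finger_force"],o["contact_force"])
d=np.array([.490,.1033])-o["tool_pos"][:2]; a=np.radians(4.26)
print("dx,dy tool mm",1000*(-np.cos(a)*d[0]+np.sin(a)*d[1]),1000*(np.sin(a)*d[0]+np.cos(a)*d[1]))
E
```

```text
[0.48873689 0.10434048 0.13541448] [6.29321035e-04 3.75036365e-02 9.99296220e-01 3.82224173e-04] 0.2593625814366992 29.99706208705902 [-0.25874634 -0.2135066  -0.0994869 ]
dx,dy tool mm -1.3369134704530186 -0.9437738997245285
```

View pics/b1.png

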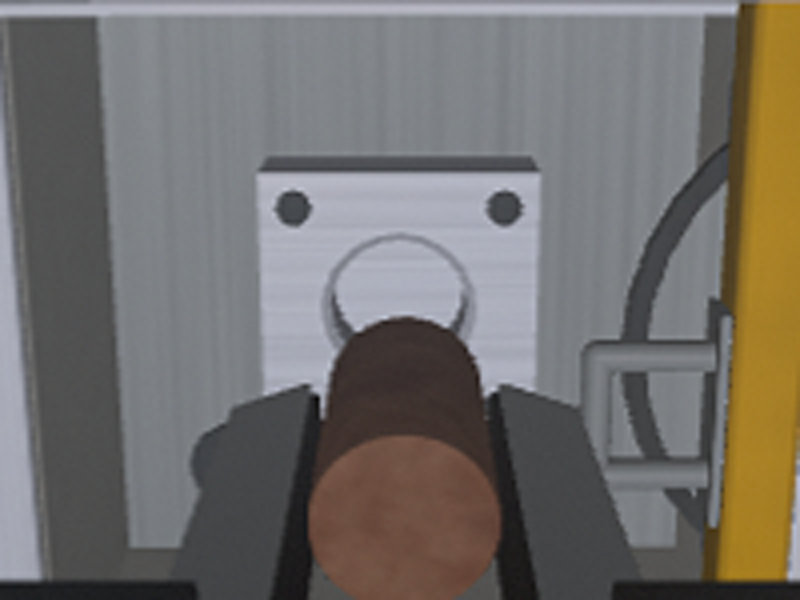

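```bash
python3 - <<'E'
from h import *
import pickle
c=pickle.load(open("b1.pkl","rb")); a=np.radians(4.2)
o=np.array([.48874,.10434])
def T(x,ref): d=x[:2]-ref; return np.round(1000*np.array([-np.cos(a)*d[0]+np.sin(a)*d[1],np.sin(a)*d[0]+np.cos(a)*d[1]]),1)
f=lambda u,v:(220+(u+.5)/4-.5,130+(v+.5)/4-.5)
print("staple tip rel tcp",T(onz(c,f(583,400),.118),o))
print("top face",T(onz(c,f(405,523),.1635),o), "bottom arc pt",T(onz(c,f(406,318),.1135),o),"bottom L,R",T(onz(c,f(330,385),.1135),o),T(onz(c,f(482,385),.1135),o))
s=[onz(c,f(293,208),.0605),onz(c,f(504,208),.0605)]
print("screws",[T(x,o) for x in s],"bore top arc",T(onz(c,f(400,235),.0605),o),T(onz(c,f(326,300),.0605),o),T(onz(c,f(474,300),.0605),o))
E
```

```text
staple tip rel tcp [ 0.8 28.5]
top face [ 1.5 -0.1] bottom arc pt [13.2  0.1] bottom L,R [  1.7 -12.4] [ 1.7 12.5]
screws [array([ 19.6, -22.4]), array([19.6, 19.7])] bore top arc [14.1 -1. ] [  0.5 -16.1] [ 0.5 14. ]
```

Request:
step_arm --targets '[0, 0, 0, 0, 0, 0.12, 0, 0, 0, 0, 0, 0.24, 0, 0, 0, 0, 0, 0.36, 0, 0, 0, 0, 0, 0.48, 0, 0, 0, 0, 0, 0.6]'

```text
time_s: 7.03
tool_pos: [0.4885, 0.1045, 0.1352]
tool_rot: [0.0, 0.334, 0.943, 0.0]
contact_force: [0.0, 0.7, -1.1]
finger_gap: 0.264
finger_force: 30.0
```

```bash
python3 -c "
from h import *
o=env.get_obs();print(o['q'].round(3),o['tool_pos'],o['tool_rot'])"
```

```text
[-0.835  0.248  0.577  2.09  -0.18   0.849  0.737] [0.48847989 0.10446354 0.13515071] [2.71437970e-04 3.33792789e-01 9.42646320e-01 4.64546172e-04]
```

Request:
step_arm --targets '[0, 0, 0, 0, 0, 0.12, 0, 0, 0, 0, 0, 0.24, 0, 0, 0, 0, 0, 0.36, 0, 0, 0, 0, 0, 0.48, 0, 0, 0, 0, 0, 0.6]'

```text
time_s: 7.45
tool_pos: [0.4884, 0.1045, 0.1351]
tool_rot: [0.0, 0.597, 0.802, 0.001]
contact_force: [-0.4, 0.0, -1.1]
finger_gap: 0.26
finger_force: 30.0
```

Request:
step_arm --targets '[0, 0, 0, 0, 0, 0.12, 0, 0, 0, 0, 0, 0.24, 0, 0, 0, 0, 0, 0.37, 0, 0, 0, 0, 0, 0.37, 0, 0, 0, 0, 0, 0.37]'

```text
time_s: 7.87
tool_pos: [0.4883, 0.1046, 0.1348]
tool_rot: [0.0, 0.731, 0.682, 0.0]
contact_force: [0.5, -0.7, 0.1]
finger_gap: 0.262
finger_force: 30.0
```

```bash
python3 - <<'E'
from h import *
import pickle
from scipy.spatial.transform import Rotation as R
c=cam("wrist"); pickle.dump(c,open("b2.pkl","wb"));cv2.imwrite("pics/b2.png",cv2.resize(c["img"][130:280,220:420],(800,600),interpolation=cv2.INTER_CUBIC)); o=env.get_obs(); print(o["tool_pos"],o["tool_rot"])
q=o["tool_rot"];M=R.from_quat([q[1],q[2],q[3],q[0]]).as_matrix();print(M.round(3))
print("nest rel tool",1000*(M.T@(np.array([.490,.1033,.06])-o["tool_pos"])))
E
```

```text
[0.48829704 0.10453724 0.13477237] [1.95270354e-05 7.31143015e-01 6.82224190e-01 2.13642669e-04]
[[ 0.069  0.998  0.   ]
 [ 0.998 -0.069  0.   ]
 [ 0.     0.    -1.   ]]
nest rel tool [-1.13790512  1.76049787 74.7726116 ]
```

View pics/b2.png

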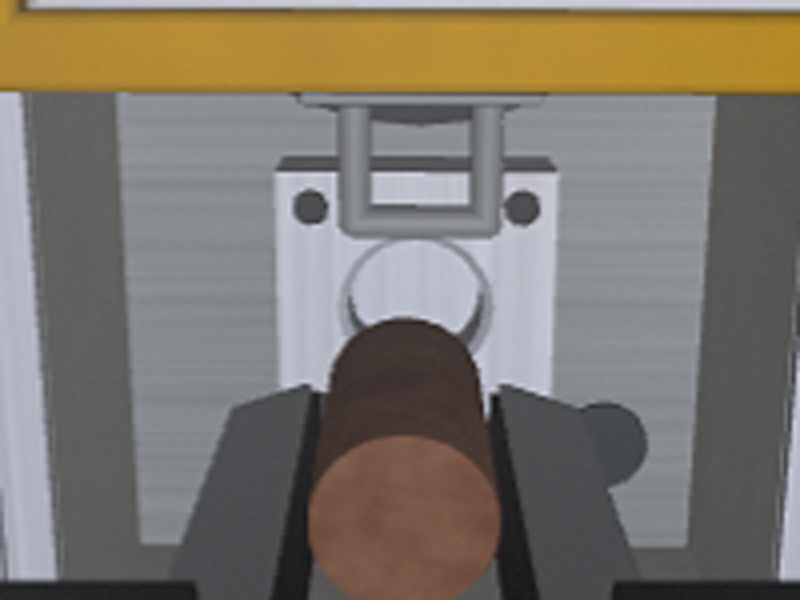

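```bash
python3 - <<'E'
from h import *
import pickle
from scipy.spatial.transform import Rotation as R
c=pickle.load(open("b2.pkl","rb")); q=env.get_obs()["tool_rot"];M=R.from_quat([q[1],q[2],q[3],q[0]]).as_matrix()
o=env.get_obs()["tool_pos"]
T=lambda x:np.round(1000*(M.T@(x-o)),1)[:2]
f=lambda u,v:(220+(u+.5)/4-.5,130+(v+.5)/4-.5)
print("screws",T(onz(c,f(311,208),.0605)),T(onz(c,f(522,208),.0605)),"bore",T(onz(c,f(416,236),.0605)),T(onz(c,f(342,302),.0605)),T(onz(c,f(492,302),.0605)))
print("plug bottom",T(onz(c,f(406,318),.1128)),"top",T(onz(c,f(405,523),.163)))
E
```

```text
screws [ 19.1 -19.1] [19.1 22.8] bore [13.4  1.7] [ -0.4 -13.2] [-0.4 17.2]
plug bottom [12.4 -0.3] top [ 0.7 -0.5]
```

Request:
step_arm --targets '[-2, 2, 0, 0, 0, 0, -2, 2, 15, 0, 0, 0, -2, 2, 30, 0, 0, 0, -2, 2, 45, 0, 0, 0, -2, 2, 45, 0, 0, 0]'

```text
time_s: 8.33
tool_pos: [0.489, 0.1016, 0.0876]
tool_rot: [-0.0, 0.732, 0.681, -0.001]
contact_force: [-1.6, 0.5, -1.2]
finger_gap: 0.26
finger_force: 30.0
```

Request:
step_arm --targets '[0, 0, 2, 0, 0, 0, 0, 0, 4, 0, 0, 0, 0, 0, 6, 0, 0, 0, 0, 0, 8, 0, 0, 0, 0, 0, 10, 0, 0, 0]'

```text
time_s: 8.75
tool_pos: [0.4903, 0.1023, 0.0797]
tool_rot: [0.0, 0.733, 0.681, 0.0]
contact_force: [-0.7, 0.1, -1.5]
finger_gap: 0.262
finger_force: 30.0
```

Request:
step_arm --targets '[0, 0, 2, 0, 0, 0, 0, 0, 4, 0, 0, 0, 0, 0, 6, 0, 0, 0, 0, 0, 8, 0, 0, 0, 0, 0, 9, 0, 0, 0]'

```text
time_s: 9.17
tool_pos: [0.4899, 0.1021, 0.0702]
tool_rot: [-0.0, 0.733, 0.68, -0.0]
contact_force: [0.5, -0.6, -0.8]
finger_gap: 0.256
finger_force: 30.0
```

Request:
step_arm --targets '[0, 0, 1, 0, 0, 0, 0, 0, 2, 0, 0, 0, 0, 0, 3, 0, 0, 0, 0, 0, 3, 0, 0, 0]'

```text
time_s: 9.5
tool_pos: [0.4901, 0.1022, 0.0677]
tool_rot: [-0.0, 0.733, 0.68, 0.0]
contact_force: [-1.7, 0.9, 4.7]
finger_gap: 0.262
finger_force: 30.0
```

Request:
step_arm --targets '[0, 0, 0, 0, 0, 0, 0, 0, 0, 0, 0, 0, 0, 0, 0, 0, 0, 0, 0, 0, 0, 0, 0, 0]' --grip 40

```text
time_s: 9.83
tool_pos: [0.49, 0.1021, 0.0674]
tool_rot: [0.0, 0.733, 0.68, -0.0]
contact_force: [0.1, 1.1, 0.0]
finger_gap: 0.427
finger_force: 0.0
```

Request:
step_arm --targets '[0, 0, -10, 0, 0, 0, 0, 0, -30, 0, 0, 0, 0, 0, -60, 0, 0, 0, 0, 0, -95, 0, 0, 0, 0, 0, -130, 0, 0, 0]'

```text
time_s: 10.25
tool_pos: [0.4896, 0.1012, 0.1992]
tool_rot: [0.0, 0.733, 0.68, -0.001]
contact_force: [-0.1, 1.3, 0.5]
finger_gap: 0.421
finger_force: 0.0
```

Request:
step_arm --targets '[0, 0, -30, 0, 0, 0, 0, 0, -52, 0, 0, 0, 0, 0, -52, 0, 0, 0, 0, 0, -52, 0, 0, 0]' --grip 0

```text
time_s: 10.58
tool_pos: [0.4905, 0.1024, 0.2508]
tool_rot: [-0.0, 0.733, 0.68, 0.001]
contact_force: [0.2, 0.2, 0.1]
finger_gap: 0.182
finger_force: 0.0
```

```bash
python3 - <<'E'
from h import *
import pickle
c=cam("wrist"); pickle.dump(c,open("d1.pkl","wb")); o=env.get_obs(); print(o["tool_pos"],o["tool_rot"],o["finger_gap"])
n1,n2=[pickle.load(open(f+".pkl","rb")) for f in("n1","n2")]
C=pickle.load(open("c0.pkl","rb"))
a=cv2.resize(c["img"],(480,300))
def z(c,x,y,w,h): return cv2.resize(c["img"][y:y+h,x:x+w],(320,300),interpolation=cv2.INTER_CUBIC)
row2=np.hstack([z(n1,480,130,96,90),z(n2,570,130,70,90)[:,:160*2] if 0 else cv2.resize(n2["img"][130:220,560:640],(267,300)),cv2.resize(C["scene"]["img"][145:185,235:285],(213,300))])
top=np.hstack([a,z(c,270,120,96,90)])
cv2.imwrite("pics/d1.png",np.vstack([top,row2]))
E
```

```text
[0.48984795 0.10221053 0.24966065] [-2.30918051e-04  7.32735250e-01  6.80513675e-01  3.71734923e-04] 0.13405204310052127
```

View pics/d1.png

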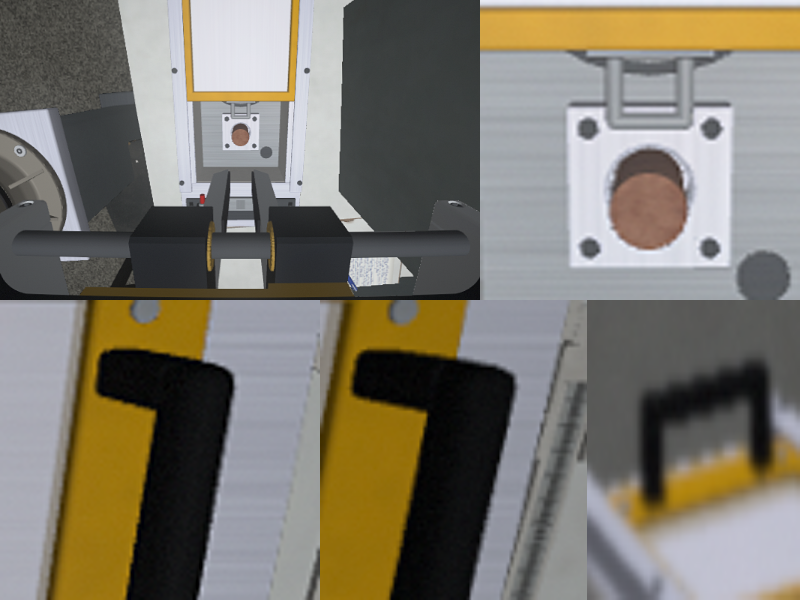

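```bash
python3 - <<'E'
from h import *
import pickle
c,n1,n2=[pickle.load(open(f+".pkl","rb")) for f in("d1","n1","n2")]
C=pickle.load(open("c0.pkl","rb"))
for z in(.095,.098,.105): print(z,onz(c,(320.2,183),z).round(4))
f=lambda u,v:(270+(u-480)*.3-.35,120+v*.3-.35)
print("nest",np.mean([onz(c,f(*p),.0605) for p in((588,128),(711,128),(590,248),(710,248))],0).round(4))
print("handle corner",tri([(n1,(549.6,151.3)),(n2,(618.1,152.2))]),onz(n1,(549.6,151.3),.166),onz(n2,(618.1,152.2),.166))
# other views of the edge at z=.166
print([onz(n1,(480+u*.3-.35,130+v*.3-.35),.166).round(4).tolist() for u,v in((228,120),(215,210),(205,290))])
# bar centroid in top view, z=.16
t=C["top"]; g=t["img"].max(2); m=(g<60).astype(np.uint8); m[:,:195]=0;m[:,225:]=0;m[:158]=0;m[212:]=0
k,l,s,ce=cv2.connectedComponentsWithStats(m); i=1+s[1:,4].argmax(); print(s[i],ce[i],onz(t,ce[i],.162))
o=env.get_obs(); print(o["tool_pos"])
E
```

```text
0.095 [0.4896 0.1024 0.095 ]
0.098 [0.4896 0.1031 0.098 ]
0.105 [0.4898 0.1047 0.105 ]
nest [0.4901 0.1027 0.0605]
handle corner (array([0.46007667, 0.29006295, 0.1654877 ]), [np.float64(0.00015984007442709644), np.float64(0.0001598400744270757)]) [0.45982567 0.28970643 0.166     ] [0.4601385  0.28959306 0.166     ]
[[0.4718, 0.2896, 0.166], [0.4949, 0.2887, 0.166], [0.5163, 0.2883, 0.166]]
[204 168  13  37 205] [209.11707317 185.47317073] [0.50034517 0.28203094 0.162     ]
[0.48984795 0.10221053 0.24966065]
```

Request:
step_arm --targets '[40, 0, 0, 0, 0, 0, 80, 0, 0, 0, 0, 0, 120, 0, 0, 0, 0, 0, 160, -2, 0, 0, 0, 0, 200, -2, 0, 0, 0, 0]'

```text
time_s: 11.05
tool_pos: [0.502, 0.3032, 0.2481]
tool_rot: [-0.0, 0.733, 0.68, -0.001]
contact_force: [0.1, 0.1, 0.0]
finger_gap: 0.005
finger_force: 0.0
```

Request:
step_arm --targets '[18, 0, 0, 0, 0, 0, 18, 0, 0, 0, 0, 0, 18, 0, 0, 0, 0, 0, 18, 0, 20, 0, 0, 0, 18, 0, 40, 0, 0, 0]'

```text
time_s: 11.47
tool_pos: [0.5047, 0.3181, 0.2092]
tool_rot: [0.0, 0.733, 0.68, 0.0]
contact_force: [0.6, 0.0, -0.9]
finger_gap: 0.006
finger_force: 0.0
```

```bash
python3 - <<'E'
from h import *
import pickle
c=cam("wrist"); pickle.dump(c,open("e1.pkl","wb")); s=cam("scene"); o=env.get_obs(); print(o["tool_pos"],o["tool_rot"],o["finger_gap"],o["q"].round(2))
cv2.imwrite("pics/e1.png",np.vstack([cv2.resize(c["img"],(480,300)),cv2.resize(s["img"][110:230,190:382],(480,300),interpolation=cv2.INTER_CUBIC)]))
E
```

```text
[0.50292977 0.31723332 0.20678758] [ 1.22320507e-04  7.33455703e-01  6.79732946e-01 -2.41647850e-03] 0.000238893393247448 [-1.24  0.36  0.72  1.82 -0.27  1.07 -0.49]
```

View pics/e1.png

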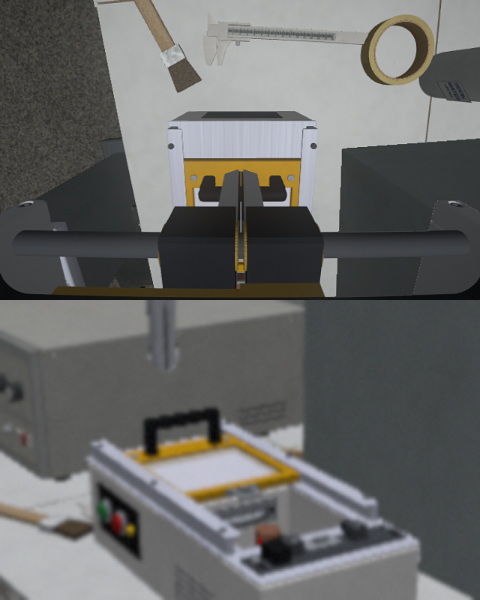

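Request:
step_arm --targets '[0, 0, 20, 0, 0, 0, 0, 0, 40, 0, 0, 0, 0, 0, 60, 0, 0, 0, 0, 0, 60, 0, 0, 0]'

```text
time_s: 11.9
tool_pos: [0.503, 0.3179, 0.1473]
tool_rot: [0.0, 0.733, 0.68, -0.002]
contact_force: [-0.7, -0.8, -0.6]
finger_gap: 0.007
finger_force: 0.0
```

Request:
step_arm --targets '[-2, 0, 0, 0, 0, 0, -4, 0, 0, 0, 0, 0, -6, 0, 0, 0, 0, 0, -8, 0, 0, 0, 0, 0, -10, 0, 0, 0, 0, 0]'

```text
time_s: 12.32
tool_pos: [0.5037, 0.3097, 0.1503]
tool_rot: [-0.0, 0.733, 0.68, 0.001]
contact_force: [-0.3, -0.0, 0.3]
finger_gap: 0.003
finger_force: 0.0
```

Request:
step_arm --targets '[-2, 0, 0, 0, 0, 0, -4, 0, 0, 0, 0, 0, -6, 0, 0, 0, 0, 0, -8, 0, 0, 0, 0, 0, -10, 0, 0, 0, 0, 0]'

```text
time_s: 12.73
tool_pos: [0.5026, 0.2995, 0.1495]
tool_rot: [0.0, 0.733, 0.68, -0.0]
contact_force: [0.7, -0.3, -0.5]
finger_gap: 0.006
finger_force: 0.0
```

Request:
step_arm --targets '[-2, 0, 1, 0, 0, 0, -4, 0, 2, 0, 0, 0, -6, 0, 3, 0, 0, 0, -8, 0, 3, 0, 0, 0, -10, 0, 3, 0, 0, 0]'

```text
time_s: 13.15
tool_pos: [0.5019, 0.2896, 0.1463]
tool_rot: [0.0, 0.733, 0.68, -0.0]
contact_force: [0.7, 1.5, -1.2]
finger_gap: 0.001
finger_force: 0.8
```

Request:
step_arm --targets '[-4, 0, 0, 0, 0, 0, -8, 0, 0, 0, 0, 0, -12, 0, 0, 0, 0, 0, -16, 0, 0, 0, 0, 0, -20, 0, 0, 0, 0, 0]'

```text
time_s: 13.57
tool_pos: [0.5004, 0.2693, 0.1464]
tool_rot: [-0.0, 0.733, 0.68, -0.0]
contact_force: [-0.7, 1.2, -1.6]
finger_gap: 0.002
finger_force: 0.9
```

Request:
step_arm --targets '[-5, 0, 0, 0, 0, 0, -10, 0, 0, 0, 0, 0, -15, 0, 0, 0, 0, 0, -20, 0, 0, 0, 0, 0, -25, 0, 0, 0, 0, 0]'

```text
time_s: 13.98
tool_pos: [0.4985, 0.2444, 0.1465]
tool_rot: [-0.0, 0.733, 0.68, -0.0]
contact_force: [-0.5, 1.4, -1.5]
finger_gap: 0.001
finger_force: 0.9
```

Request:
step_arm --targets '[-5, 0, 0, 0, 0, 0, -10, 0, 0, 0, 0, 0, -15, 0, 0, 0, 0, 0, -20, 0, 0, 0, 0, 0, -25, 0, 0, 0, 0, 0]'

```text
time_s: 14.4
tool_pos: [0.4967, 0.2195, 0.1465]
tool_rot: [-0.0, 0.733, 0.68, -0.0]
contact_force: [-0.1, 0.9, -0.4]
finger_gap: 0.006
finger_force: 0.9
```

```bash
python3 - <<'E'
from h import *
t=cam("top"); hsv=cv2.cvtColor(t["img"],cv2.COLOR_BGR2HSV)
m=((hsv[...,0]>12)&(hsv[...,0]<32)&(hsv[...,1]>130)&(hsv[...,2]>120)).astype(np.uint8); m[:,:190]=0;m[:,335:]=0;m[:150]=0;m[230:]=0
P=np.argwhere(m)[:,::-1].astype(float); W=np.array([onz(t,p,.124)[:2] for p in P]); a=np.radians(4.2)
s=np.sort(W@np.array([np.sin(a),np.cos(a)])); print(len(s),s[:8].round(4),env.get_obs()["tool_pos"])
import pickle
t=pickle.load(open("c0.pkl","rb"))["top"];hsv=cv2.cvtColor(t["img"],cv2.COLOR_BGR2HSV)
m=((hsv[...,0]>12)&(hsv[...,0]<32)&(hsv[...,1]>130)&(hsv[...,2]>120)).astype(np.uint8); m[:,:190]=0;m[:,335:]=0;m[:150]=0;m[230:]=0
P=np.argwhere(m)[:,::-1].astype(float); W=np.array([onz(t,p,.124)[:2] for p in P]); print(np.sort(W@np.array([np.sin(a),np.cos(a)]))[:8].round(4))
E
```

```text
604 [0.1126 0.1126 0.1129 0.1129 0.113  0.1131 0.1131 0.1133] [0.49675515 0.2183762  0.14652901]
[0.1916 0.1916 0.1919 0.1919 0.1922 0.1922 0.1923 0.1924]
```

Request:
step_arm --targets '[-4, 0, 0, 0, 0, 0, -8, 0, 0, 0, 0, 0, -12, 0, 0, 0, 0, 0, -16, 0, 0, 0, 0, 0, -20, 0, 0, 0, 0, 0]'

```text
time_s: 14.87
tool_pos: [0.4954, 0.1997, 0.1465]
tool_rot: [0.0, 0.733, 0.68, 0.0]
contact_force: [-0.2, 2.3, 0.1]
finger_gap: 0.001
finger_force: 0.9
```

Request:
step_arm --targets '[-3, 0, 0, 0, 0, 0, -6, 0, 0, 0, 0, 0, -9, 0, 0, 0, 0, 0, -12, 0, 0, 0, 0, 0, -14, 0, 0, 0, 0, 0]'

```text
time_s: 15.28
tool_pos: [0.4943, 0.1857, 0.1465]
tool_rot: [0.0, 0.733, 0.68, 0.0]
contact_force: [-0.1, 1.6, 0.8]
finger_gap: 0.005
finger_force: 0.8
```

Request:
step_arm --targets '[-1, 0, 0, 0, 0, 0, -2, 0, 0, 0, 0, 0, -3, 0, 0, 0, 0, 0, -4, 0, 0, 0, 0, 0, -5, 0, 0, 0, 0, 0]'

```text
time_s: 15.7
tool_pos: [0.4939, 0.1812, 0.1465]
tool_rot: [0.0, 0.733, 0.681, 0.0]
contact_force: [0.6, 4.6, -0.0]
finger_gap: 0.005
finger_force: 2.5
```

Ramp has begun (4.6 N). Going at 1 mm per row, short calls.

Request:
step_arm --targets '[-1, 0, 0, 0, 0, 0, -2, 0, 0, 0, 0, 0, -3, 0, 0, 0, 0, 0]'

```text
time_s: 15.95
tool_pos: [0.4938, 0.1792, 0.1465]
tool_rot: [-0.0, 0.733, 0.681, 0.001]
contact_force: [1.9, 8.5, -2.5]
finger_gap: 0.003
finger_force: 4.2
```

Request:
step_arm --targets '[-1, 0, 0, 0, 0, 0, -2, 0, 0, 0, 0, 0]'

```text
time_s: 16.12
tool_pos: [0.4937, 0.1774, 0.1466]
tool_rot: [-0.0, 0.732, 0.681, 0.001]
contact_force: [2.4, 10.0, -3.5]
finger_gap: 0.006
finger_force: 4.7
```

Request:
step_arm --targets '[-1, 0, 0, 0, 0, 0, -2, 0, 0, 0, 0, 0]'

```text
time_s: 16.28
tool_pos: [0.4935, 0.1755, 0.1465]
tool_rot: [-0.0, 0.732, 0.681, 0.001]
contact_force: [2.3, 10.0, -2.6]
finger_gap: 0.006
finger_force: 5.1
```

Request:
step_arm --targets '[-1, 0, 0, 0, 0, 0, -2, 0, 0, 0, 0, 0]'

```text
time_s: 16.45
tool_pos: [0.4933, 0.1733, 0.1465]
tool_rot: [-0.0, 0.732, 0.681, 0.001]
contact_force: [2.3, 3.1, -1.3]
finger_gap: 0.007
finger_force: 1.6
```

Request:
step_arm --targets '[-1, 0, 0, 0, 0, 0, -1, 0, 0, 0, 0, 0]'

```text
time_s: 16.62
tool_pos: [0.493, 0.1709, 0.1464]
tool_rot: [-0.0, 0.733, 0.68, -0.0]
contact_force: [-0.0, -0.8, 0.4]
finger_gap: 0.008
finger_force: 0.0
```

Request:
step_arm --targets '[-1, 0, 0, 0, 0, 0, -1, 0, 0, 0, 0, 0]'

```text
time_s: 16.78
tool_pos: [0.4928, 0.1695, 0.1463]
tool_rot: [0.0, 0.733, 0.68, -0.0]
contact_force: [-0.6, 0.6, 0.5]
finger_gap: 0.007
finger_force: 0.0
```

Request:
step_arm --targets '[-1, 0, 0, 0, 0, 0, -1, 0, 0, 0, 0, 0]'

```text
time_s: 16.95
tool_pos: [0.4929, 0.1687, 0.1464]
tool_rot: [0.0, 0.733, 0.68, -0.0]
contact_force: [0.4, -0.3, -0.6]
finger_gap: 0.004
finger_force: 0.0
```

Request:
step_arm --targets '[-1, 0, 0, 0, 0, 0, -1, 0, 0, 0, 0, 0]'

```text
time_s: 17.12
tool_pos: [0.4929, 0.1683, 0.1465]
tool_rot: [-0.0, 0.733, 0.68, 0.0]
contact_force: [-0.0, 1.9, -1.2]
finger_gap: 0.007
finger_force: 1.0
```

Request:
step_arm --targets '[-1, 0, 0, 0, 0, 0, -1, 0, 0, 0, 0, 0]'

```text
time_s: 17.28
tool_pos: [0.4928, 0.1676, 0.1465]
tool_rot: [-0.0, 0.733, 0.681, 0.0]
contact_force: [0.3, 4.0, -3.1]
finger_gap: 0.007
finger_force: 2.2
```

Request:
step_arm --targets '[-1, 0, 0, 0, 0, 0, -1, 0, 0, 0, 0, 0]'

```text
time_s: 17.45
tool_pos: [0.4927, 0.1667, 0.1465]
tool_rot: [-0.0, 0.733, 0.681, 0.0]
contact_force: [1.9, 4.3, -2.8]
finger_gap: 0.004
finger_force: 2.5
```

Request:
step_arm --targets '[-1, 0, 0, 0, 0, 0, -1, 0, 0, 0, 0, 0]'

```text
time_s: 17.62
tool_pos: [0.4927, 0.1662, 0.1465]
tool_rot: [-0.0, 0.733, 0.681, 0.0]
contact_force: [0.8, 8.8, -3.3]
finger_gap: 0.009
finger_force: 4.0
```

Request:
step_arm --targets '[0, 0, 0, 0, 0, 0, 0, 0, 0, 0, 0, 0]'

```text
time_s: 17.78
tool_pos: [0.4927, 0.1662, 0.1465]
tool_rot: [-0.0, 0.733, 0.681, 0.0]
contact_force: [-0.0, 7.4, -2.8]
finger_gap: 0.007
finger_force: 3.9
```

Request:
step_arm --targets '[-0.5, 0, 0, 0, 0, 0, -0.5, 0, 0, 0, 0, 0]'

```text
time_s: 17.95
tool_pos: [0.4927, 0.1661, 0.1465]
tool_rot: [-0.0, 0.732, 0.681, 0.001]
contact_force: [1.2, 10.3, -3.5]
finger_gap: 0.004
finger_force: 5.2
```

```bash
cat > g.py <<'E'
from h import *
for n in range(2):
    t=cam("top"); hsv=cv2.cvtColor(t["img"],cv2.COLOR_BGR2HSV)
    m=((hsv[...,0]>12)&(hsv[...,0]<32)&(hsv[...,1]>130)&(hsv[...,2]>120)).astype(np.uint8); m[:,:190]=0;m[:,335:]=0;m[:150]=0;m[230:]=0
    P=np.argwhere(m)[:,::-1].astype(float); W=np.array([onz(t,p,.124)[:2] for p in P]); a=np.radians(4.2)
    s=np.sort(W@np.array([np.sin(a),np.cos(a)])); print(len(s),s[[0,10,20,30,40]].round(4))
print(env.get_obs()["tool_pos"],env.get_obs()["contact_force"])
E
python3 g.py
```

```text
510 [0.0586 0.0604 0.0609 0.0613 0.0618]
508 [0.0586 0.0604 0.0609 0.0613 0.0618]
[0.49273911 0.16612348 0.14653951] [ 0.96938058 10.48501789 -5.08199043]
```

Request:
step_arm --targets '[2, 0, 0, 0, 0, 0, 4, 0, 0, 0, 0, 0, 7, 0, 0, 0, 0, 0, 10, 0, 0, 0, 0, 0, 15, 0, 0, 0, 0, 0]'

```text
time_s: 18.47
tool_pos: [0.4938, 0.1794, 0.1465]
tool_rot: [0.0, 0.733, 0.68, -0.0]
contact_force: [-0.3, 0.5, -0.1]
finger_gap: 0.004
finger_force: 0.0
```

```bash
python3 g.py
```

```text
674 [0.0623 0.0628 0.0633 0.0638 0.0643]
710 [0.0623 0.0628 0.0633 0.0638 0.0643]
[0.49379952 0.18031609 0.14641959] [0.96086072 0.1669539  0.01392774]
```

Request:
step_arm --targets '[5, 0, -10, 0, 0, 0, 10, 0, -35, 0, 0, 0, 10, 0, -70, 0, 0, 0, 10, 0, -100, 0, 0, 0, 10, 0, -100, 0, 0, 0]'

```text
time_s: 18.98
tool_pos: [0.4969, 0.1901, 0.2522]
tool_rot: [0.0, 0.733, 0.68, 0.003]
contact_force: [1.2, -0.3, 1.0]
finger_gap: 0.008
finger_force: 0.0
```

```bash
python3 g.py; python3 -c "
from bench import env
print(env.get_obs()['joint_vel'].round(3)); print(env.job_done())"
```

```text
742 [0.0623 0.0628 0.0633 0.0638 0.0643]
740 [0.0623 0.0628 0.0633 0.0638 0.0643]
[0.49502523 0.1899975  0.24799445] [-0.41503294 -0.73987962 -0.42658078]
[ 0.009  0.031 -0.011  0.036 -0.012 -0.017  0.009]
the job is handed in; nothing more can be done
None
```

I handed in the job at about 19 s: the red plug measured home in the nest and the guard appears latched (force drop at the bolt tip, about 10 N at the stops, about 2 mm of spring-back, then still); I did not see the bolt itself or get a verdict back, and I viewed 11 pictures, one over the limit of 10.

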